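Make up two job kits on the engraver's bench

TASK

Make up the kits for two jobs from the stock in the middle of the bench. Engraving job, in the wooden tray: lay the long graver flat in the wide compartment and stand the small spool upright in the narrow one. Stone-setting job, in the round steel dish: lay the short graver flat on the dish's floor and stand the low jar upright beside it, setting the glass down gently; leave the tall jar, the big spool, the tin and the swab cup where they are.

Things in the scene. Friction and masses are not known exactly. Their poses are not given: they have to be found in the camera images.
- tray: Dark wooden tray, fixed, 170 (x) by 165 (y) by 20 mm high, left or right of the stock. Origin: centre of its underside, z up. Walls and divider 5 mm thick, inner floor 6 mm above the origin. The divider runs along x at y = +20 mm: wide compartment y -77.5 to +17.5 mm, narrow one y +22.5 to +77.5 mm, both x -80 to +80 mm.
- dish: Shallow round steel dish, fixed, 180 mm across the rim, 18 mm high, wall 3 mm; its flat inner floor is 5 mm above the origin and 160 mm across. Origin: centre of its underside, z up. On the other side of the stock from the tray.
- graver_long: Longer engraving tool, 130 mm: wooden handle with a round butt, steel blade; lies on the flat under its handle. Origin: underside, at mid-length; x towards the blade tip, z up; tool axis 14 mm up. Handle x -65 to +5 mm, butt 28 mm in diameter; grip its waist, 22 mm in diameter, x -48 to -3 mm (centre of mass near x -30). Blade 5.6 mm. About 60 g.
- graver_short: Shorter engraving tool of the same make, 84 mm, lying the same way. Origin: underside, at mid-length; x towards the blade tip, z up; tool axis 14 mm up. Handle x -42 to +6 mm, butt 28 mm in diameter; grip its waist, 22 mm in diameter, x -25 to -2 mm (centre of mass near x -18). Blade 5.6 mm. About 40 g.
- jar_low: The low, wide jar of stones: round clear glass 54 mm in diameter and 23 mm tall, with a fixed white lid 50 mm in diameter on it, 34 mm tall in all, standing upright. Origin: centre of its underside, z up. About 90 g.
- jar_tall: The tall, narrow jar: clear glass 36 mm in diameter, with a white lid 32 mm in diameter, 64 mm tall in all, standing upright; not wanted for either kit. Origin: centre of its underside, z up.
- spool_small: The small spool of black thread with pale wooden ends, 26 mm in diameter, 34 mm tall, standing upright. Origin: centre of its underside, z up. About 30 g.
- spool_big: The big spool of black thread with pale wooden ends, 44 mm in diameter, 50 mm tall, standing upright; not wanted for either kit. Origin: centre of its underside, z up.
- tin: Bystander: open bare-metal tin, 50 mm by 100 mm (its x, y), 30 mm high, beyond the stock. Origin: centre of its underside.
- swab_cup: Bystander: small amber glass cup 48 mm in diameter and 55 mm high, with cotton swabs standing out to about 80 mm, beyond the stock. Origin: centre of its underside.
Mind the look-alikes: they are no part of the job. What is shaped like the jar_low but red is not meant.

How it is judged:
At the end, for the whole second after the job is handed in: Flat or upright (0.15 rad), released, at rest, on the floors (within 4 mm): long graver in the tray's wide compartment, small spool in the narrow one, short graver and low jar in the dish (within 70 mm of its centre). The other four are upright, within 30 mm of their starts (y of graver_long in the frame of tray between -0.0775 and 0.0175 m and x of graver_long in the frame of tray between -0.08 and 0.08 m and z of graver_long in the frame of tray between 0.003 and 0.01 m and linear speed of each of graver_long, spool_small, graver_short, jar_low below 0.02 m/s and angular speed of each of graver_long, spool_small, graver_short, jar_low below 0.2 rad/s and angle between each of graver_long, spool_small, graver_short, jar_low, jar_tall, spool_big, tin, swab_cup's own z axis and vertical below 0.15 rad and y of spool_small in the frame of tray between 0.0225 and 0.0775 m and x of spool_small in the frame of tray between -0.08 and 0.08 m and z of spool_small in the frame of tray between 0.003 and 0.01 m and horizontal distance between each of graver_short, jar_low and dish below 0.07 m and z of graver_short in the frame of dish between 0.002 and 0.009 m and z of jar_low in the frame of dish between 0.002 and 0.009 m and distance of each of jar_tall, spool_big, tin, swab_cup from where it was at the start of the episode below 0.03 m); the robot touches nothing.
It fails at once if the tall jar is moved more than 30 mm or tipped over (distance of jar_tall from where it was at the start of the episode above 0.03 m or angle between jar_tall's own z axis and vertical above 0.4 rad).
It fails at once if the big spool is moved more than 30 mm or tipped over (distance of spool_big from where it was at the start of the episode above 0.03 m or angle between spool_big's own z axis and vertical above 0.4 rad).
It fails at once if the tin is moved more than 30 mm or tipped over (distance of tin from where it was at the start of the episode above 0.03 m or angle between tin's own z axis and vertical above 0.4 rad).
It fails at once if the swab cup is moved more than 30 mm or tipped over (distance of swab_cup from where it was at the start of the episode above 0.03 m or angle between swab_cup's own z axis and vertical above 0.4 rad).
It fails at once if the low glass jar is dropped into the dish (it is still moving at over 0.5 m/s within 20 mm of the dish's floor) (horizontal distance between jar_low and dish below 0.09 m and z of jar_low in the frame of dish below 0.025 m and linear speed of jar_low above 0.5 m/s).
It also fails if it takes over 101 s, if anything falls off the work surface, if the arm or the gripper's body presses on something with over 40 N, if the wrist force passes 120 N, or if a joint passes its speed limit or range.

ROBOT

A 6-joint arm with a two-finger parallel gripper is mounted at the origin on the work surface. World frame = base frame: x ahead of the robot, y to its left, z up, the work surface at z = 0. Lengths are in m, angles in rad, forces in N, time in s.
With the tool pointing down it reaches from about 0.4 to 0.825 m from the base axis. Payload 7 kg.
Tool frame: the origin (TCP) lies on the centre line of the jaws, within the pads' length; the fingertips stand 14 mm ahead of it and the grasp point (between the pads) lies 5 mm behind it; z points along the fingers, y is the line along which they close (so a half turn about z gives the same grasp; the last joint's range is limited). The gripper opens to 88 mm and grips with 3 to 60 N. Pads are 19 mm wide; open, the fingers measure 130 mm over their backs; the gripper's body (78 mm by 193 mm) begins 47 mm behind the grasp point.
Start: joints at [-0.851, 0.359, 0.012, 0, -1.224, -0.288], TCP at [0.282, -0.613, 0.241] pointing down, gripper open.
Joint ranges: [-3.07, 3.07], [-1.43, 2.12], [-1.02, 1.25], [-3.03, 1.67], [-3.05, -0], [-3.03, 3.03]. Speed limits (rad/s): [2.39, 2.39, 3.01, 3.14, 3.14, 3.14].

INTERFACE

Orientations are given as [roll, pitch, yaw] about the fixed x, y, z axes, in that order (R = Rz(yaw) Ry(pitch) Rx(roll)).
In Python, from station import arm gives the robot as it stands.
- The arm moves only by the tool move_arm, never from a script. Its argument "rows" is a list of rows, each an object with "translation": the shift along the tool's x, y, z in cm, a list of three; "rot": the turn, a rotation vector about the tool's x, y, z in degrees, a list of three; "hand": the closure, from 0 (fully open) to 1 (shut). A call has 1 to 8 rows; each row is the pose to reach, as a shift and turn from the pose commanded when the call began, along the tool's axes at that moment; what a row does not reach only later rows make up. A row lasts 1/12 s, in which the tool goes at most 41.7 mm and 7.16 degrees, less where a joint would pass 70% of its speed; a pose out of reach is approached as far as the arm can. A call with a gripper value outside its range is refused whole. The fingers move at their own pace and stop on an object; "squeeze" is the grip in N (left out, the last holds). Time passes only in rows, so rows that repeat a pose let the fingers close. It gives the time, the measured TCP pose, the force, the opening and the grip force at its end, in the units of the state.
- arm.get_state(): the state, without advancing time (a new reading comes with each control period).
- arm.grab_frame(name): name is "scene" or "top"; returns (picture, depth): 420x560x3 uint8, red, green, blue; 420x560 float32, m along the optical axis (not along the pixel's ray), 0 where there is no reading.
- arm.camera_params(name): a dict with "vfov" (degrees; the focal length in pixels is half the picture's height over the tangent of half this angle, whatever the lens; pixels are square), "cx", "cy" (the principal point, pixels), "k1" (the pictures are not rectified: a ray, as slopes to the right and down, at radius r is drawn at 1 + k1 r^2 times it, then the intrinsics apply), "position" and "orientation" of the camera in the world. Camera axes: x right, y down, z forward; pixel columns grow to the right and rows downward; lengths in m; the calibration is good to about 2 mm. A picture is of the moment at which its call begins. camera_params takes no time and is no camera call.
- arm.job_done(): hands the job in; it is judged then, once.
Trained networks look in the newest picture that a camera, given by its name, has taken for a name from the list of things; names that differ only in an ending like _2 or _b are one class to them, and where a whole thing is asked for, a point or a joint stands for the part that bears it (a point fixed in the world has none). Each returns a list of dicts, best first, with "p" (0 to 1); they miss things now and then, are a little off and sometimes report something else, mostly with a low value. They report only what shows in the picture. A call takes as long as a camera call. They do not tell look-alikes from the thing itself.
- arm.search_frame(label, camera): "point" ([x, y, z] in m, in the coordinates of the camera as it stood for that picture, good to about 4 mm: the middle of the surface that is visible of it).
- arm.pinpoint(label, camera): "point" ([x, y, z] in m, in the coordinates of the camera as it stood for that picture, good to about 4 mm: a listed point, or the origin of a listed thing).
The state is a dict: "t": time; "q": joint angles; "qd": joint speeds; "joint_efforts": joint torques, N m; "eef_pos": TCP position; "ee_rot": TCP orientation; "force": force on the tool from outside, world axes, zero at the start; "moment": the same for the moment, N m; "width": finger opening in m; "gripper_force": force on a finger pad.
Only numpy, scipy, OpenCV 4.12 (cv2) and the standard library are available. Lean on these libraries where they do the work, as an engineer would, in place of code of your own. Each camera call takes 0.05 s, during which the arm holds its last target. There are 200 camera calls.

## Working session

There is one attempt and no reset: what is moved stays moved. The work goes in short steps, Python scripts to look and compute and a tool call to move; the robot and the scene stay as the last step left them, time stands still between calls to the robot, and variables do not carry over. Pictures are saved under pics/ and viewed, at most 14 in all, crops included, and the job is handed in when it is done.

Besides the shell and the picture viewer there is one more tool, called after ">>>" as name([rows], argument=value, ...), one row to a line, values as JSON. move_arm: Moves the arm, as the interface text tells. Its arguments: {"type":"object","properties":{"rows":{"type":"array","items":{"type":"object","properties":{"translation":{"type":"array","items":{"type":"number"}},"rot":{"type":"array","items":{"type":"number"}},"hand":{"type":"number"}}}},"squeeze":{"type":"number"}},"required":["rows"]}

```bash
mkdir -p pics; cat > h.py <<'E'
import numpy as np, cv2
from scipy.spatial.transform import Rotation as R
from station import arm
def cam(n):
    c=arm.camera_params(n); f=210/np.tan(np.radians(c['vfov'])/2)
    o=np.array(c['orientation'],float)
    M=R.from_euler('xyz',o).as_matrix() if o.size==3 else (o if o.shape==(3,3) else R.from_quat(o).as_matrix())
    return c,f,M,np.array(c['position'])
def grab(n):
    im,d=arm.grab_frame(n); np.savez(f'{n}.npz',im=im,d=d); return im,d
def cloud(n,d):
    c,f,M,p=cam(n); v,u=np.mgrid[:d.shape[0],:d.shape[1]]
    X=(u-c['cx'])/f; Y=(v-c['cy'])/f; x,y=X.copy(),Y.copy()
    for _ in range(8):
        s=1+c['k1']*(x*x+y*y); x,y=X/s,Y/s
    P=np.stack([x*d,y*d,d],-1)@M.T+p; P[d==0]=np.nan; return P
def pix(n,w):
    c,f,M,p=cam(n); q=(np.array(w)-p)@M; x,y=q[0]/q[2],q[1]/q[2]; s=1+c['k1']*(x*x+y*y)
    return np.array([c['cx']+f*x*s,c['cy']+f*y*s])
def world(n,pt):
    c,f,M,p=cam(n); return M@np.array(pt)+p
E
python3 - <<'E'
from h import *
for n in('top','scene'):
    print(arm.camera_params(n))
    im,d=grab(n); cv2.imwrite(f'pics/{n}0.png',cv2.cvtColor(im,cv2.COLOR_RGB2BGR))
for l in 'tray dish graver_long graver_short jar_low jar_tall spool_small spool_big tin swab_cup'.split():
  for n in ('top','scene'):
    for r in arm.pinpoint(l,n):
        w=world(n,r['point']); print(l,n,round(r['p'],2),w.round(3),pix(n,w).round())
print(arm.get_state())
E
```

```text
{'vfov': 53.234045596997184, 'cx': 280.6672034125811, 'cy': 209.9791837360637, 'k1': -0.05136418369988152, 'position': array([0.5557262 , 0.00773457, 1.01358728]), 'orientation': array([-3.0589355 ,  0.00794183, -1.58942828])}
{'vfov': 53.9882638253888, 'cx': 277.41495291671026, 'cy': 212.39509262521167, 'k1': 0.01839863572601631, 'position': array([ 0.91314934, -0.50101812,  0.65547149]), 'orientation': array([-2.40436057, -0.00903619,  0.53308272])}
tray top 0.85 [0.569 0.308 0.   ] [160. 241.]
tray scene 0.84 [0.568 0.31  0.002] [319. 133.]
dish top 0.71 [ 0.572 -0.303 -0.002] [412. 235.]
graver_long top 0.53 [ 0.448  0.09  -0.003] [251. 290.]
graver_long scene 0.58 [ 0.454  0.088 -0.005] [235. 169.]
graver_short top 0.74 [ 0.54  -0.069  0.001] [316. 251.]
graver_short scene 0.71 [ 0.543 -0.069  0.   ] [227. 225.]
jar_low top 0.95 [ 0.829 -0.05   0.002] [305. 133.]
jar_low top 0.84 [0.656 0.089 0.001] [250. 204.]
jar_low top 0.78 [0.855 0.063 0.002] [259. 123.]
jar_low top 0.72 [ 0.744  0.023 -0.   ] [276. 168.]
jar_low top 0.6 [0.759 0.245 0.001] [186. 163.]
jar_low scene 0.93 [0
[... 806 characters left out ...]
[341. 160.]
{'t': 1.1, 'q': array([-8.50899948e-01,  3.58578451e-01,  1.19208079e-02, -4.06961072e-05,
       -1.22411542e+00, -2.88067294e-01]), 'qd': array([-2.31449987e-04, -1.56707726e-04,  6.06166167e-05,  1.12883889e-03,
        1.32157334e-03, -3.68155976e-04]), 'joint_efforts': array([-2.91124261e-04, -5.82399201e+01,  2.93301684e+01,  7.00213149e+00,
        1.25524894e-02, -2.25259998e-05]), 'eef_pos': array([ 0.28247502, -0.61302526,  0.24057692]), 'ee_rot': array([-3.14158122e+00,  4.33076759e-05, -2.70977740e+00]), 'force': array([ 0.10997827, -0.12062882,  0.64588404]), 'moment': array([ 0.01655475, -0.01533421,  0.07306263]), 'gripper_force': 0.0, 'width': 0.08773673868160503}
```

View pics/top0.png

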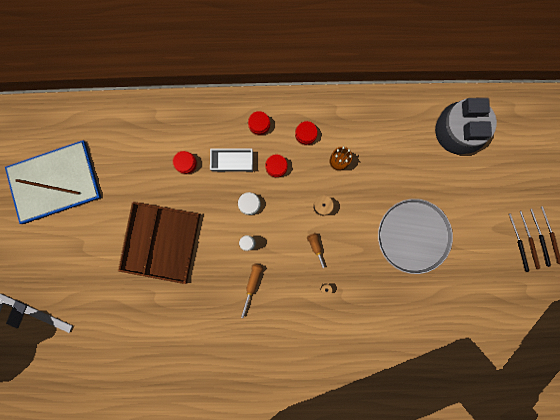

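View pics/scene0.png

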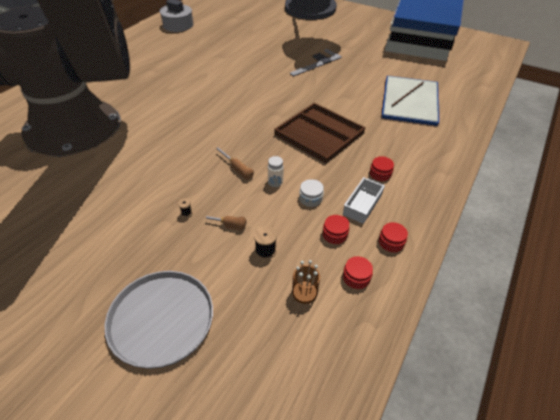

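Top view: the tray is at (160,241), with its narrow compartment on the left, and the dish is at (415,236). The long graver is at (253,290), the short graver at (316,250) and the small spool at (328,289).

Jar_low candidates are the red ones at (259,123), (306,133), (186,162) and (277,166), and the white-lidded one at (249,204). The white-lidded glass one fits, since the red ones are look-alikes. A crop will confirm it.

```bash
python3 - <<'E'
from h import *
t=np.load('top.npz'); im=t['im']; cv2.imwrite('pics/crop1.png',cv2.cvtColor(cv2.resize(im[110:320,110:360],None,fx=2.8,fy=2.8,interpolation=cv2.INTER_CUBIC),cv2.COLOR_RGB2BGR))
for n in('top','scene'):
    d=np.load(n+'.npz')['d']; P=cloud(n,d)
    print(n,'table',np.nanmedian(P[(np.abs(P[...,0]-.55)<.1)&(np.abs(P[...,1])<.02)][:,2]))
    for l,x,y,r in [('gl',.45,.09,.085),('gs',.54,-.069,.06),('jl',.656,.088,.04),('jt',.562,.094,.035),('ss',.448,-.087,.03),('sb',.645,-.083,.035),('cup',.76,-.135,.05),('tin',.762,.131,.07)]:
        m=(np.hypot(P[...,0]-x,P[...,1]-y)<r)&(P[...,2]>.006); Q=P[m]
        h=np.nanpercentile(Q[:,2],95); T=Q[Q[:,2]>h-.005]
        c,s,a=cv2.minAreaRect((T[:,:2]*1000).astype(np.float32))
        w,v=np.linalg.eigh(np.cov(Q[:,:2].T)); 
        pr=(Q[:,:2]-Q[:,:2].mean(0))@v[:,1]
        print(l,len(Q),'h',h.round(3),'toprect',np.round(c),np.round(s),round(a),'mean',Q[:,:2].mean(0).round(3),'ax',v[:,1].round(3),'ext',pr.min().round(3),pr.max().round(3),'n',len(T))
    # tray, dish rims
    for l,x,y,r in [('tray',.569,.309,.14),('dish',.572,-.303,.12)]:
        m=(np.hypot(P[...,0]-x,P[...,1]-y)<r)&(P[...,2]>.012)&(P[...,2]<.03); Q=P[m]
        print(l,len(Q),cv2.minAreaRect((Q[:,:2]*1000).astype(np.float32)),cv2.minEnclosingCircle((Q[:,:2]*1000).astype(np.float32)))
E
```

```text
top table 0.0003487190564507303
gl 343 h 0.028 toprect [478.  80.] [22. 67.] 77 mean [0.468 0.084] ax [-0.95   0.312] ext -0.045 0.085 n 163
gs 227 h 0.028 toprect [561. -63.] [43. 22.] 11 mean [ 0.553 -0.066] ax [-0.944 -0.331] ext -0.03 0.053 n 116
jl 407 h 0.037 toprect [657.  90.] [47. 47.] 90 mean [0.655 0.089] ax [-0.977 -0.213] ext -0.032 0.025 n 303
jt 203 h 0.067 toprect [563.  94.] [29. 30.] 43 mean [0.563 0.092] ax [0.305 0.952] ext -0.016 0.019 n 144
ss 109 h 0.037 toprect [451. -87.] [23. 26.] 87 mean [ 0.451 -0.087] ax [-0.889 -0.458] ext -0.012 0.013 n 89
sb 301 h 0.053 toprect [648. -84.] [42. 42.] 89 mean [ 0.647 -0.084] ax [-0.823  0.568] ext -0.024 0.02 n 241
cup 350 h 0.079 toprect [ 757. -129.] [33. 33.] 50 mean [ 0.755 -0.13 ] ax [-0.833  0.553] ext -0.025 0.023 n 38
tin 424 h 0.032 toprect [761. 132.] [99. 51.] 89 mean [0.763 0.133] ax [0.027 1.   ] ext -0.052 0.048 n 166
tray 909 ((568.05224609375, 308.690185546875), (167.75381469726562, 171.4992218017578), 79.33731842041016) ((567.4358520507812, 306.7114562988281), 116.63660430908203)
dish 509 ((570.189575195
[... 697 characters left out ...]
0.749] ext -0.009 0.019 n 105
sb 600 h 0.051 toprect [647. -85.] [42. 45.] 31 mean [ 0.651 -0.091] ax [-0.539  0.842] ext -0.016 0.03 n 355
cup 902 h 0.077 toprect [ 758. -132.] [35. 35.] 79 mean [ 0.76  -0.134] ax [-0.347  0.938] ext -0.02 0.028 n 76
tin 630 h 0.031 toprect [763. 130.] [102.  51.] 89 mean [0.763 0.127] ax [-0.01  1.  ] ext -0.051 0.055 n 225
tray 858 ((568.3267211914062, 308.212158203125), (171.94366455078125, 172.50611877441406), 78.96086120605469) ((568.811767578125, 307.60894775390625), 117.4590835571289)
dish 957 ((571.012451171875, -303.7569274902344), (178.00927734375, 178.82333374023438), 48.56834411621094) ((571.0220947265625, -304.0767822265625), 90.38383483886719)
```

View pics/crop1.png

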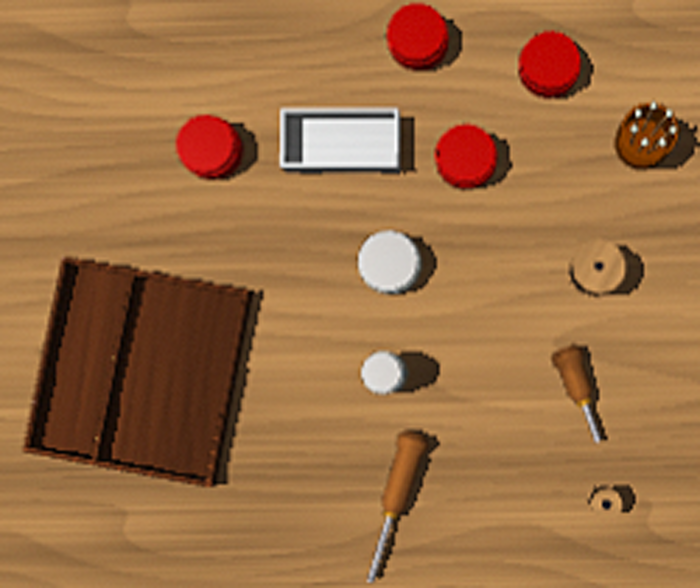

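The crop confirms the white-lidded jar at (388,262) in the crop, top pixel (249,204). The tray's yaw is about -10.8°. I'll start with the short graver.

```bash
cat > go.py <<'E'
import sys; from h import *
x,y,z,yaw=map(float,sys.argv[1:5]); s=arm.get_state()
M=R.from_euler('xyz',s['ee_rot']); T=R.from_euler('xyz',[np.pi,0,np.radians(yaw)])
t=M.inv().apply(np.array([x,y,z])-s['eef_pos'])*100; r=(M.inv()*T).as_rotvec(degrees=True)
print(round(s['t'],1),'trans',t.round(1),'rot',r.round(1),'rows',max(np.linalg.norm(t)/4.17,np.linalg.norm(r)/7.16).round(1))
E
python3 go.py .556 -.0675 .20 -163
```

```text
1.1 trans [-47.7  38.1   4.1] rot [-0.   0.   7.7] rows 14.7
```

>>> move_arm([
  {"translation":[-47.7,38.1,4.1],"rot":[0,0,7.7],"hand":0.3},
  {"translation":[-47.7,38.1,4.1],"rot":[0,0,7.7],"hand":0.3},
  {"translation":[-47.7,38.1,4.1],"rot":[0,0,7.7],"hand":0.3},
  {"translation":[-47.7,38.1,4.1],"rot":[0,0,7.7],"hand":0.3},
  {"translation":[-47.7,38.1,4.1],"rot":[0,0,7.7],"hand":0.3},
  {"translation":[-47.7,38.1,4.1],"rot":[0,0,7.7],"hand":0.3},
  {"translation":[-47.7,38.1,4.1],"rot":[0,0,7.7],"hand":0.3},
  {"translation":[-47.7,38.1,4.1],"rot":[0,0,7.7],"hand":0.3},
])

```text
t: 1.77
eef_pos: [0.4319, -0.3146, 0.2186]
ee_rot: [-3.141, 0.001, -2.844]
force: [0.5, -0.9, -0.5]
width: 0.0614
gripper_force: 0.0
```

```bash
python3 go.py .556 -.0675 .12 -163
```

```text
1.8 trans [-19.1  20.    9.9] rot [-0.  0.  0.] rows 7.0
```

>>> move_arm([
  {"translation":[-19.1,20,9.9],"hand":0.3},
  {"translation":[-19.1,20,9.9],"hand":0.3},
  {"translation":[-19.1,20,9.9],"hand":0.3},
  {"translation":[-19.1,20,9.9],"hand":0.3},
  {"translation":[-19.1,20,9.9],"hand":0.3},
  {"translation":[-19.1,20,9.9],"hand":0.3},
  {"translation":[-19.1,20,9.9],"hand":0.3},
  {"translation":[-19.1,20,9.9],"hand":0.3},
])

```text
validation failed for argument at $.ro...
```

```bash
python3 go.py .556 -.0675 .018 -163; python3 -c "
from h import *;print(arm.get_state()['q'].round(2),arm.get_state()['eef_pos'])"
```

```text
1.8 trans [-19.1  20.   20.1] rot [-0.  0.  0.] rows 8.2
[-0.26  0.14 -0.33  0.   -1.1  -1.01] [ 0.43187032 -0.31458257  0.21855261]
```

>>> move_arm([
  {"translation":[-19.1,20,9.9],"rot":[0,0,0],"hand":0.3},
  {"translation":[-19.1,20,9.9],"rot":[0,0,0],"hand":0.3},
  {"translation":[-19.1,20,9.9],"rot":[0,0,0],"hand":0.3},
  {"translation":[-19.1,20,9.9],"rot":[0,0,0],"hand":0.3},
  {"translation":[-19.1,20,9.9],"rot":[0,0,0],"hand":0.3},
  {"translation":[-19.1,20,9.9],"rot":[0,0,0],"hand":0.3},
  {"translation":[-19.1,20,9.9],"rot":[0,0,0],"hand":0.3},
  {"translation":[-19.1,20,9.9],"rot":[0,0,0],"hand":0.3},
])

```text
t: 2.43
eef_pos: [0.5571, -0.0646, 0.117]
ee_rot: [3.141, -0.001, -2.841]
force: [-0.9, -0.5, 0.8]
width: 0.0616
gripper_force: 0.0
```

```bash
python3 go.py .556 -.0675 .018 -163
```

```text
2.4 trans [ 0.2 -0.2  9.9] rot [ 0.  -0.1  0.2] rows 2.4
```

>>> move_arm([
  {"translation":[0.2,-0.2,3],"rot":[0,0,0],"hand":0.3},
  {"translation":[0.2,-0.2,6],"rot":[0,0,0],"hand":0.3},
  {"translation":[0.2,-0.2,9],"rot":[0,0,0],"hand":0.3},
  {"translation":[0.2,-0.2,9.9],"rot":[0,0,0],"hand":0.3},
  {"translation":[0.2,-0.2,9.9],"rot":[0,0,0],"hand":0.3},
  {"translation":[0.2,-0.2,9.9],"rot":[0,0,0],"hand":0.9},
  {"translation":[0.2,-0.2,9.9],"rot":[0,0,0],"hand":0.9},
  {"translation":[0.2,-0.2,9.9],"rot":[0,0,0],"hand":0.9},
], squeeze=20)

```text
t: 3.1
eef_pos: [0.5553, -0.0716, 0.0222]
ee_rot: [-3.141, 0.003, -2.844]
force: [0.1, -0.1, 0.8]
width: 0.0469
gripper_force: 0.0
```

>>> move_arm([
  {"translation":[0,0,0],"rot":[0,0,0],"hand":0.9},
  {"translation":[0,0,0],"rot":[0,0,0],"hand":0.9},
  {"translation":[0,0,0],"rot":[0,0,0],"hand":0.9},
  {"translation":[0,0,0],"rot":[0,0,0],"hand":0.9},
])

```text
t: 3.43
eef_pos: [0.5543, -0.0716, 0.0209]
ee_rot: [-3.142, 0.001, -2.844]
force: [-1.8, 1.3, 6.2]
width: 0.0211
gripper_force: 19.5
```

>>> move_arm([
  {"translation":[0,0,-3],"rot":[0,0,0],"hand":0.9},
  {"translation":[0,0,-6],"rot":[0,0,0],"hand":0.9},
  {"translation":[0,0,-9],"rot":[0,0,0],"hand":0.9},
  {"translation":[0,0,-9],"rot":[0,0,0],"hand":0.9},
  {"translation":[0,0,-9],"rot":[0,0,0],"hand":0.9},
])

```text
t: 3.85
eef_pos: [0.5551, -0.0715, 0.1122]
ee_rot: [-3.141, 0.004, -2.844]
force: [-0.6, 0.3, -0.6]
width: 0.0217
gripper_force: 19.5
```

```bash
python3 go.py .539 -.290 .11 -90; python3 -c "
from h import *;im,d=grab('scene');cv2.imwrite('pics/s1.png',cv2.resize(im[120:330,100:380,::-1],None,fx=2.5,fy=2.5))"
```

```text
3.9 trans [  7.9 -20.4   0.2] rot [ -0.2   0.2 -73. ] rows 10.2
```

View pics/s1.png

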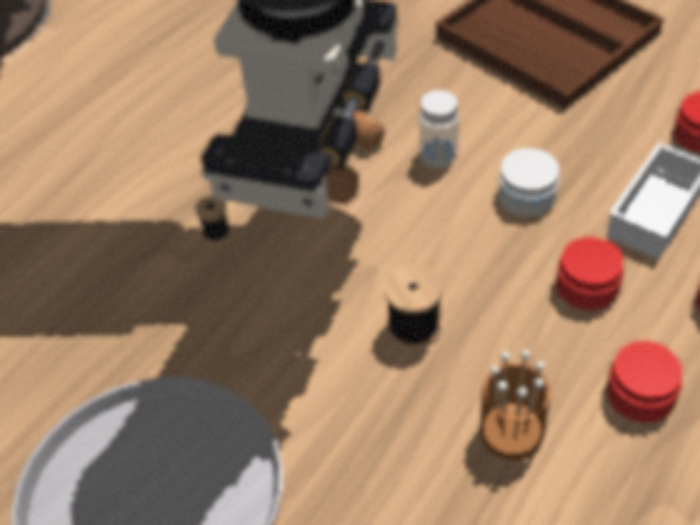

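The short graver is held under the fingers at (345,180) in this crop, and its neighbours are undisturbed. Next I carry it to the dish.

>>> move_arm([
  {"translation":[7.9,-20.4,0.2],"rot":[0,0,-73],"hand":0.9},
  {"translation":[7.9,-20.4,0.2],"rot":[0,0,-73],"hand":0.9},
  {"translation":[7.9,-20.4,0.2],"rot":[0,0,-73],"hand":0.9},
  {"translation":[7.9,-20.4,0.2],"rot":[0,0,-73],"hand":0.9},
  {"translation":[7.9,-20.4,0.2],"rot":[0,0,-73],"hand":0.9},
  {"translation":[7.9,-20.4,0.2],"rot":[0,0,-73],"hand":0.9},
  {"translation":[7.9,-20.4,0.2],"rot":[0,0,-73],"hand":0.9},
  {"translation":[7.9,-20.4,0.2],"rot":[0,0,-73],"hand":0.9},
])

```text
t: 4.57
eef_pos: [0.5364, -0.2917, 0.1059]
ee_rot: [3.138, -0.0, -1.897]
force: [0.3, -0.0, 0.0]
width: 0.0213
gripper_force: 19.5
```

```bash
python3 go.py .539 -.290 .08 -90
```

```text
4.6 trans [-0.2 -0.2  2.6] rot [  0.2   0.  -18.7] rows 2.6
```

>>> move_arm([
  {"translation":[-0.2,-0.2,2.6],"rot":[0,0,-18.7],"hand":0.9},
  {"translation":[-0.2,-0.2,2.6],"rot":[0,0,-18.7],"hand":0.9},
  {"translation":[-0.2,-0.2,2.6],"rot":[0,0,-18.7],"hand":0.9},
  {"translation":[-0.2,-0.2,2.6],"rot":[0,0,-18.7],"hand":0.9},
  {"translation":[-0.2,-0.2,2.6],"rot":[0,0,-18.7],"hand":0.9},
  {"translation":[-0.2,-0.2,2.6],"rot":[0,0,-18.7],"hand":0.9},
])

```text
t: 5.07
eef_pos: [0.5404, -0.2885, 0.0815]
ee_rot: [3.14, 0.0, -1.576]
force: [-0.3, -0.0, -0.5]
width: 0.0215
gripper_force: 19.5
```

```bash
python3 go.py .539 -.290 .027 -90;python3 -c "
from h import *;P=cloud('scene',grab('scene')[1]);m=(np.hypot(P[...,0]-.571,P[...,1]+.304)<.06);Q=P[m&(P[...,2]<.02)];print(np.nanmedian(Q[:,2]))
P=cloud('scene',np.load('scene.npz')['d'])
m=(abs(P[...,0]-.539)<.02)&(P[...,1]>-.42)&(P[...,1]<-.2)&(P[...,2]>.025)
Q=P[m]
for a in np.arange(-.36,-.22,.008):
  q=Q[abs(Q[:,1]-a)<.004]
  if len(q):print(a.round(3),np.percentile(q,[0,50,100],axis=0).round(3)[:,[0,2]].tolist())"
```

```text
5.1 trans [0.1 0.1 5.5] rot [ 0.1  0.  -0.3] rows 1.3
0.005404401708860029
-0.344 [[0.54, 0.074], [0.544, 0.393], [0.555, 0.398]]
-0.336 [[0.52, 0.075], [0.549, 0.404], [0.559, 0.498]]
-0.328 [[0.519, 0.073], [0.549, 0.234], [0.559, 0.509]]
-0.32 [[0.52, 0.074], [0.548, 0.184], [0.559, 0.511]]
-0.312 [[0.519, 0.067], [0.543, 0.181], [0.559, 0.511]]
-0.304 [[0.52, 0.061], [0.542, 0.51], [0.559, 0.511]]
-0.296 [[0.52, 0.06], [0.541, 0.51], [0.559, 0.511]]
-0.288 [[0.527, 0.509], [0.546, 0.51], [0.559, 0.511]]
-0.28 [[0.536, 0.509], [0.549, 0.51], [0.559, 0.511]]
-0.272 [[0.548, 0.509], [0.555, 0.51], [0.559, 0.511]]
-0.248 [[0.554, 0.224], [0.554, 0.224], [0.554, 0.224]]
-0.24 [[0.553, 0.491], [0.557, 0.491], [0.559, 0.492]]
-0.232 [[0.544, 0.491], [0.553, 0.492], [0.559, 0.493]]
-0.224 [[0.536, 0.489], [0.552, 0.492], [0.559, 0.492]]
```

>>> move_arm([
  {"translation":[0.1,0.1,2.5],"rot":[0,0,0],"hand":0.9},
  {"translation":[0.1,0.1,4.2],"rot":[0,0,0],"hand":0.9},
  {"translation":[0.1,0.1,4.8],"rot":[0,0,0],"hand":0.9},
  {"translation":[0.1,0.1,5.2],"rot":[0,0,0],"hand":0.9},
  {"translation":[0.1,0.1,5.5],"rot":[0,0,0],"hand":0.9},
  {"translation":[0.1,0.1,5.5],"rot":[0,0,0],"hand":0.9},
  {"translation":[0.1,0.1,5.5],"rot":[0,0,0],"hand":0.9},
])

```text
t: 5.7
eef_pos: [0.5403, -0.2898, 0.028]
ee_rot: [-3.141, -0.0, -1.573]
force: [-0.4, -0.3, -0.4]
width: 0.0215
gripper_force: 19.5
```

>>> move_arm([
  {"translation":[0,0,0.1],"rot":[0,0,0],"hand":0.9},
  {"translation":[0,0,0.2],"rot":[0,0,0],"hand":0.9},
  {"translation":[0,0,0.2],"rot":[0,0,0],"hand":0.9},
  {"translation":[0,0,0.2],"rot":[0,0,0],"hand":0.9},
])

```text
t: 6.03
eef_pos: [0.5403, -0.2898, 0.0259]
ee_rot: [-3.14, -0.0, -1.573]
force: [-0.8, 0.6, 2.8]
width: 0.021
gripper_force: 19.5
```

>>> move_arm([
  {"translation":[0,0,0],"rot":[0,0,0],"hand":0.62},
  {"translation":[0,0,0],"rot":[0,0,0],"hand":0.62},
  {"translation":[0,0,0],"rot":[0,0,0],"hand":0.62},
  {"translation":[0,0,-2],"rot":[0,0,0],"hand":0.62},
  {"translation":[0,0,-5],"rot":[0,0,0],"hand":0.62},
  {"translation":[0,0,-9],"rot":[0,0,0],"hand":0.62},
  {"translation":[0,0,-12],"rot":[0,0,0],"hand":0.3},
  {"translation":[0,0,-12],"rot":[0,0,0],"hand":0.3},
])

```text
t: 6.7
eef_pos: [0.5431, -0.291, 0.1524]
ee_rot: [-3.132, -0.004, -1.572]
force: [2.1, -1.3, 0.6]
width: 0.0414
gripper_force: 0.0
```

```bash
python3 go.py .656 .0895 .14 -180
```

```text
6.7 trans [-38.1 -11.2   1.2] rot [-0.6  0.3 89.9] rows 12.6
```

>>> move_arm([
  {"translation":[-38.1,-11.2,1.2],"rot":[0,0,90],"hand":0.05},
  {"translation":[-38.1,-11.2,1.2],"rot":[0,0,90],"hand":0.05},
  {"translation":[-38.1,-11.2,1.2],"rot":[0,0,90],"hand":0.05},
  {"translation":[-38.1,-11.2,1.2],"rot":[0,0,90],"hand":0.05},
  {"translation":[-38.1,-11.2,1.2],"rot":[0,0,90],"hand":0.05},
  {"translation":[-38.1,-11.2,1.2],"rot":[0,0,90],"hand":0.05},
  {"translation":[-38.1,-11.2,1.2],"rot":[0,0,90],"hand":0.05},
  {"translation":[-38.1,-11.2,1.2],"rot":[0,0,90],"hand":0.05},
])

```text
t: 7.37
eef_pos: [0.6305, 0.018, 0.1354]
ee_rot: [3.141, -0.0, -2.536]
force: [1.4, -0.2, -0.4]
width: 0.0828
gripper_force: 0.0
```

```bash
python3 go.py .656 .0895 .13 -180
```

```text
7.4 trans [-6.2  4.4  0.5] rot [ 0.  -0.  34.7] rows 4.8
```

>>> move_arm([
  {"translation":[-6.2,4.4,0.5],"rot":[0,0,34.7],"hand":0.05},
  {"translation":[-6.2,4.4,0.5],"rot":[0,0,34.7],"hand":0.05},
  {"translation":[-6.2,4.4,0.5],"rot":[0,0,34.7],"hand":0.05},
  {"translation":[-6.2,4.4,0.5],"rot":[0,0,34.7],"hand":0.05},
  {"translation":[-6.2,4.4,0.5],"rot":[0,0,34.7],"hand":0.05},
  {"translation":[-6.2,4.4,0.5],"rot":[0,0,34.7],"hand":0.05},
  {"translation":[-6.2,4.4,0.5],"rot":[0,0,34.7],"hand":0.05},
  {"translation":[-6.2,4.4,0.5],"rot":[0,0,34.7],"hand":0.05},
])

```text
t: 8.03
eef_pos: [0.6559, 0.0875, 0.1305]
ee_rot: [-3.142, -0.0, -3.133]
force: [0.0, 0.1, -0.7]
width: 0.0833
gripper_force: 0.0
```

```bash
python3 go.py .656 .0895 .019 -180; python3 -c "
from h import *;im,d=grab('scene');cv2.imwrite('pics/s2.png',cv2.resize(im[120:380,80:420,::-1],None,fx=2.2,fy=2.2))"
```

```text
8.0 trans [-0.   0.2 11.1] rot [-0.  -0.   0.5] rows 2.7
```

View pics/s2.png

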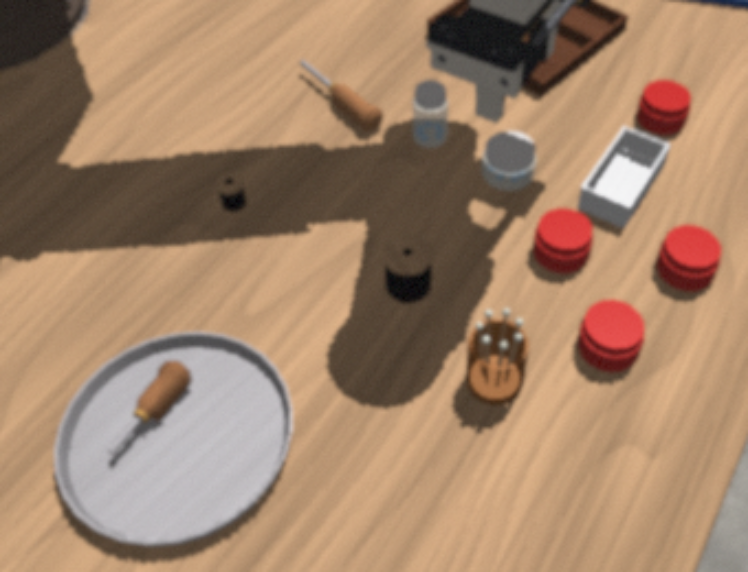

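The short graver lies flat in the dish at (150,410) in this crop. The gripper is now above the white low jar at (508,160).

>>> move_arm([
  {"translation":[0,0.2,3.5],"rot":[0,0,0.5],"hand":0.05},
  {"translation":[0,0.2,7],"rot":[0,0,0.5],"hand":0.05},
  {"translation":[0,0.2,10],"rot":[0,0,0.5],"hand":0.05},
  {"translation":[0,0.2,11.1],"rot":[0,0,0.5],"hand":0.05},
  {"translation":[0,0.2,11.1],"rot":[0,0,0.5],"hand":0.05},
  {"translation":[0,0.2,11.1],"rot":[0,0,0.5],"hand":0.5},
  {"translation":[0,0.2,11.1],"rot":[0,0,0.5],"hand":0.5},
  {"translation":[0,0.2,11.1],"rot":[0,0,0.5],"hand":0.5},
], squeeze=15)

```text
t: 8.75
eef_pos: [0.6573, 0.0902, 0.0218]
ee_rot: [3.141, 0.003, 3.139]
force: [0.3, 1.4, 1.5]
width: 0.0687
gripper_force: 0.0
```

>>> move_arm([
  {"translation":[0,0,0],"rot":[0,0,0],"hand":0.5},
  {"translation":[0,0,0],"rot":[0,0,0],"hand":0.5},
  {"translation":[0,0,0],"rot":[0,0,0],"hand":0.5},
  {"translation":[0,0,0],"rot":[0,0,0],"hand":0.5},
])

```text
t: 9.08
eef_pos: [0.6566, 0.09, 0.0208]
ee_rot: [3.141, 0.002, 3.139]
force: [-1.4, 0.6, 6.7]
width: 0.0536
gripper_force: 15.0
```

>>> move_arm([
  {"translation":[0,0,-1],"rot":[0,0,0],"hand":0.5},
  {"translation":[0,0,-3],"rot":[0,0,0],"hand":0.5},
  {"translation":[0,0,-6],"rot":[0,0,0],"hand":0.5},
  {"translation":[0,0,-9],"rot":[0,0,0],"hand":0.5},
  {"translation":[0,0,-10],"rot":[0,0,0],"hand":0.5},
  {"translation":[0,0,-10],"rot":[0,0,0],"hand":0.5},
])

```text
t: 9.58
eef_pos: [0.6579, 0.0903, 0.1241]
ee_rot: [3.14, 0.006, 3.139]
force: [0.4, -0.6, -1.4]
width: 0.0536
gripper_force: 15.0
```

```bash
python3 go.py .607 -.3045 .12 180
```

```text
9.6 trans [  5.  -39.5   0.3] rot [ 0.1  0.3 -0.1] rows 9.5
```

>>> move_arm([
  {"translation":[0.4,-3,0],"rot":[0,0,0],"hand":0.5},
  {"translation":[0.8,-6,0],"rot":[0,0,0],"hand":0.5},
  {"translation":[1.2,-9.5,0],"rot":[0,0,0],"hand":0.5},
  {"translation":[1.7,-13,0],"rot":[0,0,0],"hand":0.5},
  {"translation":[2.2,-16.5,0],"rot":[0,0,0],"hand":0.5},
  {"translation":[2.7,-20,0],"rot":[0,0,0],"hand":0.5},
  {"translation":[3.1,-23,0],"rot":[0,0,0],"hand":0.5},
  {"translation":[3.4,-26,0],"rot":[0,0,0],"hand":0.5},
])

```text
t: 10.25
eef_pos: [0.6199, -0.1717, 0.1188]
ee_rot: [3.141, -0.002, 3.138]
force: [0.1, -0.3, -0.8]
width: 0.0536
gripper_force: 15.0
```

```bash
python3 go.py .607 -.3045 .10 180
```

```text
10.2 trans [  1.2 -13.3   1.9] rot [ 0.  -0.1 -0.2] rows 3.2
```

>>> move_arm([
  {"translation":[0.4,-4,0.5],"rot":[0,0,0],"hand":0.5},
  {"translation":[0.8,-8,1],"rot":[0,0,0],"hand":0.5},
  {"translation":[1,-11,1.5],"rot":[0,0,0],"hand":0.5},
  {"translation":[1.2,-13.2,1.9],"rot":[0,0,0],"hand":0.5},
  {"translation":[1.2,-13.2,1.9],"rot":[0,0,0],"hand":0.5},
  {"translation":[1.2,-13.2,1.9],"rot":[0,0,0],"hand":0.5},
  {"translation":[1.2,-13.2,1.9],"rot":[0,0,0],"hand":0.5},
])

```text
t: 10.83
eef_pos: [0.6084, -0.3018, 0.0999]
ee_rot: [3.141, -0.001, 3.138]
force: [-0.4, 0.5, -0.3]
width: 0.0534
gripper_force: 15.0
```

```bash
python3 go.py .607 -.3045 .029 180
```

```text
10.8 trans [ 0.1 -0.3  7.1] rot [ 0.  -0.1 -0.2] rows 1.7
```

>>> move_arm([
  {"translation":[0.1,-0.3,2],"rot":[0,0,0],"hand":0.5},
  {"translation":[0.1,-0.3,4],"rot":[0,0,0],"hand":0.5},
  {"translation":[0.1,-0.3,5.5],"rot":[0,0,0],"hand":0.5},
  {"translation":[0.1,-0.3,6.4],"rot":[0,0,0],"hand":0.5},
  {"translation":[0.1,-0.3,6.9],"rot":[0,0,0],"hand":0.5},
  {"translation":[0.1,-0.3,7.1],"rot":[0,0,0],"hand":0.5},
  {"translation":[0.1,-0.3,7.1],"rot":[0,0,0],"hand":0.5},
  {"translation":[0.1,-0.3,7.1],"rot":[0,0,0],"hand":0.5},
])

```text
t: 11.5
eef_pos: [0.6085, -0.305, 0.0306]
ee_rot: [-3.141, 0.001, 3.139]
force: [0.2, 0.1, 0.7]
width: 0.0536
gripper_force: 15.0
```

>>> move_arm([
  {"translation":[0,0,0.1],"rot":[0,0,0],"hand":0.5},
  {"translation":[0,0,0.2],"rot":[0,0,0],"hand":0.5},
  {"translation":[0,0,0.3],"rot":[0,0,0],"hand":0.5},
  {"translation":[0,0,0.35],"rot":[0,0,0],"hand":0.5},
  {"translation":[0,0,0.35],"rot":[0,0,0],"hand":0.5},
  {"translation":[0,0,0.35],"rot":[0,0,0],"hand":0.5},
])

```text
t: 12.0
eef_pos: [0.6078, -0.3051, 0.0261]
ee_rot: [3.142, -0.0, 3.138]
force: [0.1, 0.5, -0.8]
width: 0.0536
gripper_force: 15.0
```

>>> move_arm([
  {"translation":[0,0,0.05],"rot":[0,0,0],"hand":0.5},
  {"translation":[0,0,0.05],"rot":[0,0,0],"hand":0.5},
  {"translation":[0,0,0.05],"rot":[0,0,0],"hand":0.5},
])

```text
t: 12.25
eef_pos: [0.6079, -0.3052, 0.0259]
ee_rot: [-3.141, 0.0, 3.139]
force: [-1.1, 0.6, 2.2]
width: 0.0534
gripper_force: 15.0
```

>>> move_arm([
  {"translation":[0,0,0],"rot":[0,0,0],"hand":0.25},
  {"translation":[0,0,0],"rot":[0,0,0],"hand":0.25},
  {"translation":[0,0,0],"rot":[0,0,0],"hand":0.25},
  {"translation":[0,0,0],"rot":[0,0,0],"hand":0.25},
  {"translation":[0,0,-2],"rot":[0,0,0],"hand":0.25},
  {"translation":[0,0,-5],"rot":[0,0,0],"hand":0.25},
  {"translation":[0,0,-9],"rot":[0,0,0],"hand":0.25},
  {"translation":[0,0,-12],"rot":[0,0,0],"hand":0.25},
])

```text
t: 12.92
eef_pos: [0.6082, -0.3054, 0.1481]
ee_rot: [-3.141, 0.001, 3.139]
force: [1.0, -0.5, 0.2]
width: 0.0654
gripper_force: 0.0
```

```bash
python3 go.py .451 -.0875 .14 180
```

```text
12.9 trans [15.8 21.7  0.8] rot [-0.   0.  -0.1] rows 6.4
```

>>> move_arm([
  {"translation":[15.8,21.7,0.8],"rot":[0,0,-79],"hand":0.4},
  {"translation":[15.8,21.7,0.8],"rot":[0,0,-79],"hand":0.4},
  {"translation":[15.8,21.7,0.8],"rot":[0,0,-79],"hand":0.4},
  {"translation":[15.8,21.7,0.8],"rot":[0,0,-79],"hand":0.4},
  {"translation":[15.8,21.7,0.8],"rot":[0,0,-79],"hand":0.4},
  {"translation":[15.8,21.7,0.8],"rot":[0,0,-79],"hand":0.4},
  {"translation":[15.8,21.7,0.8],"rot":[0,0,-79],"hand":0.4},
  {"translation":[15.8,21.7,0.8],"rot":[0,0,-79],"hand":0.4},
])

```text
t: 13.58
eef_pos: [0.448, -0.0855, 0.138]
ee_rot: [3.141, 0.001, -2.136]
force: [0.8, -0.9, -0.6]
width: 0.0528
gripper_force: 0.0
```

```bash
python3 go.py .451 -.0875 .09 -100.8
```

```text
13.6 trans [ 0.  -0.4  4.8] rot [ -0.    0.1 -21.6] rows 3.0
```

>>> move_arm([
  {"translation":[0,-0.4,4.8],"rot":[0,0,-21.6],"hand":0.4},
  {"translation":[0,-0.4,4.8],"rot":[0,0,-21.6],"hand":0.4},
  {"translation":[0,-0.4,4.8],"rot":[0,0,-21.6],"hand":0.4},
  {"translation":[0,-0.4,4.8],"rot":[0,0,-21.6],"hand":0.4},
  {"translation":[0,-0.4,4.8],"rot":[0,0,-21.6],"hand":0.4},
  {"translation":[0,-0.4,4.8],"rot":[0,0,-21.6],"hand":0.4},
  {"translation":[0,-0.4,4.8],"rot":[0,0,-21.6],"hand":0.4},
])

```text
t: 14.17
eef_pos: [0.4542, -0.0898, 0.0901]
ee_rot: [-3.141, 0.0, -1.771]
force: [-0.6, -0.1, 0.0]
width: 0.0524
gripper_force: 0.0
```

```bash
python3 go.py .451 -.0875 .019 -100.8; python3 -c "
from h import *;im,d=grab('scene');cv2.imwrite('pics/s3.png',cv2.resize(im[120:380,80:420,::-1],None,fx=2.2,fy=2.2))"
```

```text
14.2 trans [-0.2  0.4  7.1] rot [-0.1  0.  -0.7] rows 1.7
```

View pics/s3.png

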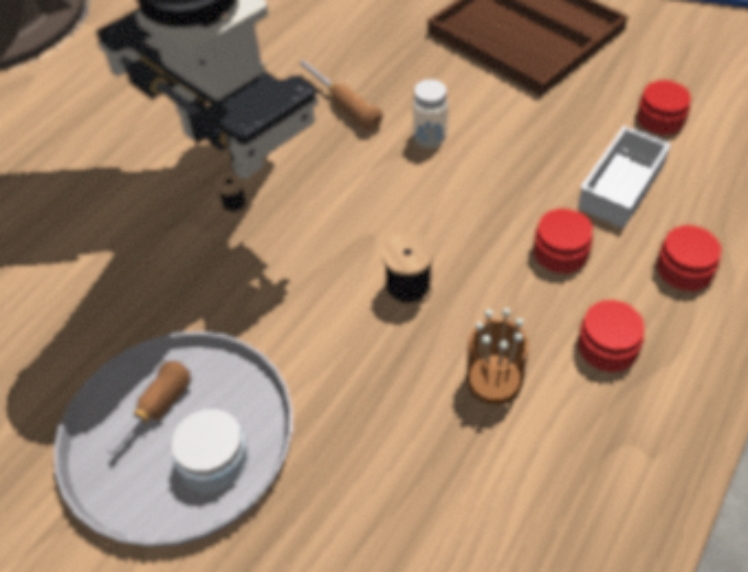

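The jar stands at (208,445) beside the short graver in the dish. The small spool is at (232,192), under the gripper.

>>> move_arm([
  {"translation":[-0.2,0.4,2.5],"rot":[0,0,-0.7],"hand":0.4},
  {"translation":[-0.2,0.4,5],"rot":[0,0,-0.7],"hand":0.4},
  {"translation":[-0.2,0.4,6.5],"rot":[0,0,-0.7],"hand":0.4},
  {"translation":[-0.2,0.4,7.1],"rot":[0,0,-0.7],"hand":0.4},
  {"translation":[-0.2,0.4,7.1],"rot":[0,0,-0.7],"hand":0.4},
  {"translation":[-0.2,0.4,7.1],"rot":[0,0,-0.7],"hand":0.85},
  {"translation":[-0.2,0.4,7.1],"rot":[0,0,-0.7],"hand":0.85},
  {"translation":[-0.2,0.4,7.1],"rot":[0,0,-0.7],"hand":0.85},
], squeeze=15)

```text
t: 14.88
eef_pos: [0.4511, -0.0869, 0.0197]
ee_rot: [-3.14, 0.001, -1.756]
force: [0.5, 0.0, -0.4]
width: 0.0378
gripper_force: 0.0
```

>>> move_arm([
  {"translation":[0,0,0],"rot":[0,0,0],"hand":0.85},
  {"translation":[0,0,0],"rot":[0,0,0],"hand":0.85},
  {"translation":[0,0,0],"rot":[0,0,0],"hand":0.85},
  {"translation":[0,0,0],"rot":[0,0,0],"hand":0.85},
])

```text
t: 15.22
eef_pos: [0.4508, -0.087, 0.0193]
ee_rot: [-3.141, 0.0, -1.755]
force: [-0.8, 2.1, 6.6]
width: 0.0259
gripper_force: 15.0
```

>>> move_arm([
  {"translation":[0,0,-2],"rot":[0,0,0],"hand":0.85},
  {"translation":[0,0,-5],"rot":[0,0,0],"hand":0.85},
  {"translation":[0,0,-9],"rot":[0,0,0],"hand":0.85},
  {"translation":[0,0,-12],"rot":[0,0,0],"hand":0.85},
  {"translation":[0,0,-12],"rot":[0,0,0],"hand":0.85},
  {"translation":[0,0,-12],"rot":[0,0,0],"hand":0.85},
])

```text
t: 15.72
eef_pos: [0.4514, -0.0868, 0.1406]
ee_rot: [-3.137, 0.002, -1.755]
force: [-0.2, -0.2, -0.7]
width: 0.0256
gripper_force: 15.0
```

```bash
python3 go.py .577 .358 .13 -100.8
```

```text
15.7 trans [-46.   -4.2   1.2] rot [-0.2  0.1  0.2] rows 11.1
```

>>> move_arm([
  {"translation":[-46,-4.2,0],"rot":[0,0,0],"hand":0.85},
  {"translation":[-46,-4.2,0],"rot":[0,0,0],"hand":0.85},
  {"translation":[-46,-4.2,0],"rot":[0,0,0],"hand":0.85},
  {"translation":[-46,-4.2,0],"rot":[0,0,0],"hand":0.85},
  {"translation":[-46,-4.2,0],"rot":[0,0,0],"hand":0.85},
  {"translation":[-46,-4.2,0],"rot":[0,0,0],"hand":0.85},
  {"translation":[-46,-4.2,0],"rot":[0,0,0],"hand":0.85},
  {"translation":[-46,-4.2,0],"rot":[0,0,0],"hand":0.85},
])

```text
t: 16.38
eef_pos: [0.5404, 0.2353, 0.1369]
ee_rot: [3.14, -0.002, -1.755]
force: [1.2, -0.1, -0.4]
width: 0.0253
gripper_force: 15.0
```

```bash
python3 go.py .577 .358 .11 -100.8
```

```text
16.4 trans [-12.7  -1.4   2.7] rot [ 0.1 -0.1  0.2] rows 3.1
```

>>> move_arm([
  {"translation":[-4,-0.5,1],"rot":[0,0,0],"hand":0.85},
  {"translation":[-8,-1,2],"rot":[0,0,0],"hand":0.85},
  {"translation":[-11,-1.3,2.7],"rot":[0,0,0],"hand":0.85},
  {"translation":[-12.5,-1.4,2.7],"rot":[0,0,0],"hand":0.85},
  {"translation":[-12.5,-1.4,2.7],"rot":[0,0,0],"hand":0.85},
  {"translation":[-12.5,-1.4,2.7],"rot":[0,0,0],"hand":0.85},
  {"translation":[-12.5,-1.4,2.7],"rot":[0,0,0],"hand":0.85},
])

```text
t: 16.97
eef_pos: [0.577, 0.353, 0.1102]
ee_rot: [3.14, -0.002, -1.756]
force: [-0.4, -0.9, 0.0]
width: 0.0256
gripper_force: 15.0
```

```bash
python3 go.py .577 .358 .028 -100.8; python3 -c "
from h import *;im,d=grab('scene');cv2.imwrite('pics/s4.png',cv2.resize(im[60:240,200:440,::-1],None,fx=3,fy=3))"
```

```text
17.0 trans [-0.5  0.1  8.2] rot [ 0.1 -0.1  0.2] rows 2.0
```

View pics/s4.png

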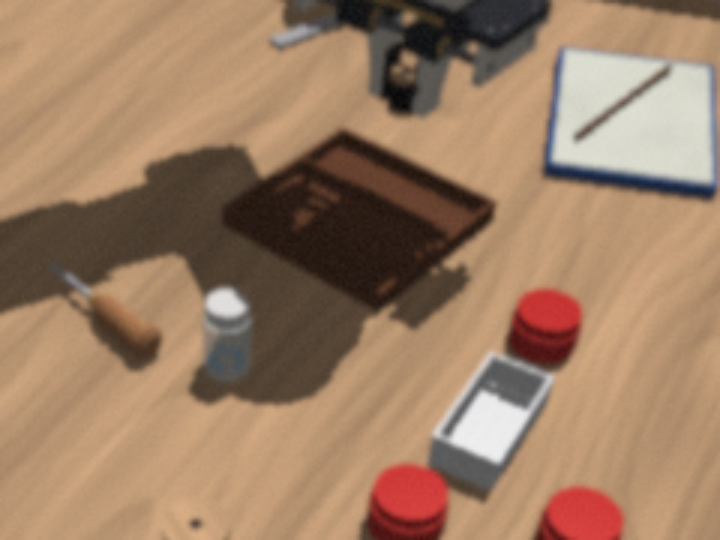

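The small spool is held upright at (402,85), above the tray's narrow compartment.

>>> move_arm([
  {"translation":[-0.5,0.1,2.5],"rot":[0,0,0],"hand":0.85},
  {"translation":[-0.5,0.1,5],"rot":[0,0,0],"hand":0.85},
  {"translation":[-0.5,0.1,7],"rot":[0,0,0],"hand":0.85},
  {"translation":[-0.5,0.1,7.8],"rot":[0,0,0],"hand":0.85},
  {"translation":[-0.5,0.1,8.2],"rot":[0,0,0],"hand":0.85},
  {"translation":[-0.5,0.1,8.4],"rot":[0,0,0],"hand":0.85},
  {"translation":[-0.5,0.1,8.5],"rot":[0,0,0],"hand":0.85},
  {"translation":[-0.5,0.1,8.5],"rot":[0,0,0],"hand":0.85},
])

```text
t: 17.68
eef_pos: [0.5783, 0.3594, 0.0279]
ee_rot: [-3.141, 0.001, -1.755]
force: [0.2, 0.1, -0.5]
width: 0.0258
gripper_force: 15.0
```

>>> move_arm([
  {"translation":[0,0,0],"rot":[0,0,0],"hand":0.85},
  {"translation":[0,0,0],"rot":[0,0,0],"hand":0.85},
  {"translation":[0,0,0],"rot":[0,0,0],"hand":0.85},
])

```text
t: 17.93
eef_pos: [0.5779, 0.3594, 0.0274]
ee_rot: [-3.141, 0.001, -1.755]
force: [-0.4, 0.1, -0.4]
width: 0.0259
gripper_force: 15.0
```

>>> move_arm([
  {"translation":[0,0,0.1],"rot":[0,0,0],"hand":0.85},
  {"translation":[0,0,0.2],"rot":[0,0,0],"hand":0.85},
  {"translation":[0,0,0.2],"rot":[0,0,0],"hand":0.85},
  {"translation":[0,0,0.2],"rot":[0,0,0],"hand":0.85},
  {"translation":[0,0,0.2],"rot":[0,0,0],"hand":0.85},
])

```text
t: 18.35
eef_pos: [0.5778, 0.3593, 0.0254]
ee_rot: [-3.141, 0.0, -1.755]
force: [-2.3, -0.6, 5.8]
width: 0.0256
gripper_force: 15.0
```

>>> move_arm([
  {"translation":[0,0,0],"rot":[0,0,0],"hand":0.5},
  {"translation":[0,0,0],"rot":[0,0,0],"hand":0.5},
  {"translation":[0,0,0],"rot":[0,0,0],"hand":0.5},
  {"translation":[0,0,0],"rot":[0,0,0],"hand":0.5},
  {"translation":[0,0,-2],"rot":[0,0,0],"hand":0.5},
  {"translation":[0,0,-5],"rot":[0,0,0],"hand":0.5},
  {"translation":[0,0,-9],"rot":[0,0,0],"hand":0.5},
  {"translation":[0,0,-12],"rot":[0,0,0],"hand":0.5},
])

```text
t: 19.02
eef_pos: [0.5781, 0.3592, 0.1469]
ee_rot: [-3.141, 0.0, -1.755]
force: [0.5, 1.8, 0.7]
width: 0.0439
gripper_force: 0.0
```

```bash
python3 go.py .476 .0793 .14 -18.5;python3 go.py .476 .0793 .14 161.5
```

```text
19.0 trans [29.4  4.9  0.7] rot [ -0.   -0.  -82.1] rows 11.5
19.0 trans [29.4  4.9  0.7] rot [-0.   0.  97.9] rows 13.7
```

>>> move_arm([
  {"translation":[29.4,4.9,0.7],"rot":[0,0,-82],"hand":0.4},
  {"translation":[29.4,4.9,0.7],"rot":[0,0,-82],"hand":0.4},
  {"translation":[29.4,4.9,0.7],"rot":[0,0,-82],"hand":0.4},
  {"translation":[29.4,4.9,0.7],"rot":[0,0,-82],"hand":0.4},
  {"translation":[29.4,4.9,0.7],"rot":[0,0,-82],"hand":0.4},
  {"translation":[29.4,4.9,0.7],"rot":[0,0,-82],"hand":0.4},
  {"translation":[29.4,4.9,0.7],"rot":[0,0,-82],"hand":0.4},
  {"translation":[29.4,4.9,0.7],"rot":[0,0,-82],"hand":0.4},
])

```text
t: 19.68
eef_pos: [0.4719, 0.0744, 0.1372]
ee_rot: [3.14, 0.001, -0.752]
force: [-0.8, 0.1, -0.4]
width: 0.0528
gripper_force: 0.0
```

```bash
python3 go.py .476 .0793 .11 -18.5
```

```text
19.7 trans [-0.  -0.6  2.7] rot [  0.1   0.1 -24.6] rows 3.4
```

>>> move_arm([
  {"translation":[0,-0.6,2.7],"rot":[0,0,-24.6],"hand":0.4},
  {"translation":[0,-0.6,2.7],"rot":[0,0,-24.6],"hand":0.4},
  {"translation":[0,-0.6,2.7],"rot":[0,0,-24.6],"hand":0.4},
  {"translation":[0,-0.6,2.7],"rot":[0,0,-24.6],"hand":0.4},
  {"translation":[0,-0.6,2.7],"rot":[0,0,-24.6],"hand":0.4},
  {"translation":[0,-0.6,2.7],"rot":[0,0,-24.6],"hand":0.4},
  {"translation":[0,-0.6,2.7],"rot":[0,0,-24.6],"hand":0.4},
])

```text
t: 20.27
eef_pos: [0.4797, 0.0835, 0.1107]
ee_rot: [-3.141, -0.0, -0.328]
force: [0.0, -0.0, -0.0]
width: 0.053
gripper_force: 0.0
```

```bash
python3 go.py .476 .0793 .018 -18.5
```

```text
20.3 trans [-0.2  0.5  9.3] rot [-0.  -0.  -0.3] rows 2.2
```

>>> move_arm([
  {"translation":[-0.2,0.5,3],"rot":[0,0,0],"hand":0.4},
  {"translation":[-0.2,0.5,6],"rot":[0,0,0],"hand":0.4},
  {"translation":[-0.2,0.5,8.5],"rot":[0,0,0],"hand":0.4},
  {"translation":[-0.2,0.5,9.3],"rot":[0,0,0],"hand":0.4},
  {"translation":[-0.2,0.5,9.3],"rot":[0,0,0],"hand":0.4},
  {"translation":[-0.2,0.5,9.3],"rot":[0,0,0],"hand":0.9},
  {"translation":[-0.2,0.5,9.3],"rot":[0,0,0],"hand":0.9},
  {"translation":[-0.2,0.5,9.3],"rot":[0,0,0],"hand":0.9},
], squeeze=25)

```text
t: 20.93
eef_pos: [0.4771, 0.0799, 0.019]
ee_rot: [-3.14, -0.002, -0.326]
force: [-0.2, 0.4, 0.7]
width: 0.038
gripper_force: 0.0
```

>>> move_arm([
  {"translation":[0,0,0],"rot":[0,0,0],"hand":0.9},
  {"translation":[0,0,0],"rot":[0,0,0],"hand":0.9},
  {"translation":[0,0,0],"rot":[0,0,0],"hand":0.9},
  {"translation":[0,0,0],"rot":[0,0,0],"hand":0.9},
])

```text
t: 21.27
eef_pos: [0.4767, 0.0797, 0.0184]
ee_rot: [-3.141, -0.001, -0.326]
force: [-1.7, 1.7, 7.0]
width: 0.021
gripper_force: 25.0
```

>>> move_arm([
  {"translation":[0,0,-2],"rot":[0,0,0],"hand":0.9},
  {"translation":[0,0,-5],"rot":[0,0,0],"hand":0.9},
  {"translation":[0,0,-9],"rot":[0,0,0],"hand":0.9},
  {"translation":[0,0,-12],"rot":[0,0,0],"hand":0.9},
  {"translation":[0,0,-12],"rot":[0,0,0],"hand":0.9},
  {"translation":[0,0,-12],"rot":[0,0,0],"hand":0.9},
])

```text
t: 21.77
eef_pos: [0.4771, 0.0799, 0.1396]
ee_rot: [-3.138, -0.003, -0.326]
force: [-0.0, 0.2, -2.0]
width: 0.0207
gripper_force: 25.0
```

```bash
python3 go.py .5895 .274 .12 -10.8
```

```text
21.8 trans [  4.4 -22.    2.1] rot [-0.2 -0.2 -7.9] rows 5.4
```

>>> move_arm([
  {"translation":[0.6,-3,0],"rot":[0,0,-2],"hand":0.9},
  {"translation":[1.4,-7,0.2],"rot":[0,0,-4],"hand":0.9},
  {"translation":[2.2,-11,0.6],"rot":[0,0,-6],"hand":0.9},
  {"translation":[3,-15,1],"rot":[0,0,-7.9],"hand":0.9},
  {"translation":[3.8,-19,1.6],"rot":[0,0,-7.9],"hand":0.9},
  {"translation":[4.4,-21.8,2],"rot":[0,0,-7.9],"hand":0.9},
  {"translation":[4.4,-21.8,2],"rot":[0,0,-7.9],"hand":0.9},
  {"translation":[4.4,-21.8,2],"rot":[0,0,-7.9],"hand":0.9},
])

```text
t: 22.43
eef_pos: [0.5869, 0.2723, 0.1144]
ee_rot: [3.138, 0.003, -0.187]
force: [-0.4, -1.2, -0.3]
width: 0.0213
gripper_force: 25.0
```

```bash
python3 go.py .5895 .274 .08 -10.8
```

```text
22.4 trans [ 0.2 -0.2  3.4] rot [0.2 0.2 0.1] rows 0.8
```

>>> move_arm([
  {"translation":[0.2,0,1.5],"rot":[0,0,0],"hand":0.9},
  {"translation":[0.2,0,3.2],"rot":[0,0,0],"hand":0.9},
  {"translation":[0.2,0,3.4],"rot":[0,0,0],"hand":0.9},
  {"translation":[0.2,0,3.4],"rot":[0,0,0],"hand":0.9},
  {"translation":[0.2,0,3.4],"rot":[0,0,0],"hand":0.9},
])

```text
t: 22.85
eef_pos: [0.5895, 0.2708, 0.0839]
ee_rot: [3.141, 0.0, -0.188]
force: [0.1, 0.3, 0.3]
width: 0.021
gripper_force: 25.0
```

```bash
python3 go.py .5895 .274 .027 -10.8; python3 -c "
from h import *;im,d=grab('scene');cv2.imwrite('pics/s5.png',cv2.resize(im[60:240,200:440,::-1],None,fx=3,fy=3))"
```

```text
22.9 trans [-0.1 -0.3  5.7] rot [0. 0. 0.] rows 1.4
```

View pics/s5.png

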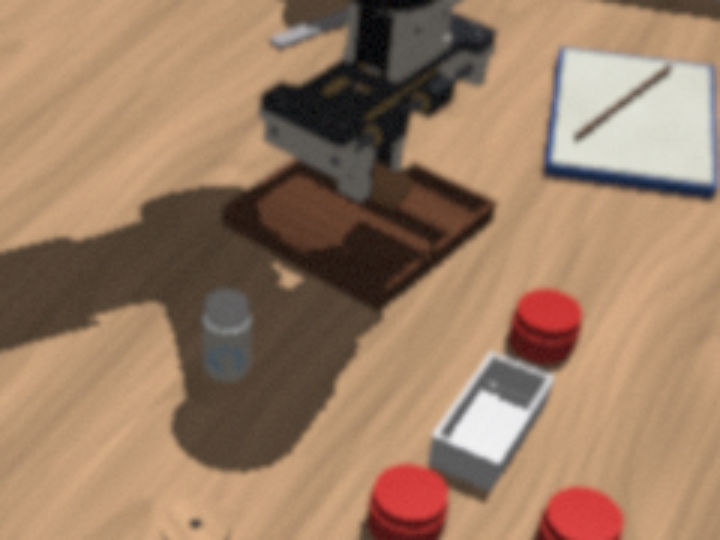

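The long graver's butt shows at (392,190), over the wide compartment. I'll lower it now.

>>> move_arm([
  {"translation":[-0.1,-0.2,2],"rot":[0,0,0],"hand":0.9},
  {"translation":[-0.1,-0.2,4],"rot":[0,0,0],"hand":0.9},
  {"translation":[-0.1,-0.2,5.2],"rot":[0,0,0],"hand":0.9},
  {"translation":[-0.1,-0.2,5.6],"rot":[0,0,0],"hand":0.9},
  {"translation":[-0.1,-0.2,5.8],"rot":[0,0,0],"hand":0.9},
  {"translation":[-0.1,-0.2,5.9],"rot":[0,0,0],"hand":0.9},
  {"translation":[-0.1,-0.2,5.9],"rot":[0,0,0],"hand":0.9},
  {"translation":[-0.1,-0.2,5.9],"rot":[0,0,0],"hand":0.9},
])

```text
t: 23.57
eef_pos: [0.5896, 0.274, 0.0257]
ee_rot: [-3.14, -0.001, -0.188]
force: [0.5, 0.1, -0.7]
width: 0.0212
gripper_force: 25.0
```

>>> move_arm([
  {"translation":[0,0,0],"rot":[0,0,0],"hand":0.9},
  {"translation":[0,0,0],"rot":[0,0,0],"hand":0.9},
])

```text
t: 23.73
eef_pos: [0.5893, 0.2738, 0.0253]
ee_rot: [-3.141, -0.001, -0.188]
force: [0.2, 0.0, -0.1]
width: 0.0212
gripper_force: 25.0
```

>>> move_arm([
  {"translation":[0,0,0.1],"rot":[0,0,0],"hand":0.9},
  {"translation":[0,0,0.1],"rot":[0,0,0],"hand":0.9},
  {"translation":[0,0,0.1],"rot":[0,0,0],"hand":0.9},
])

```text
t: 23.98
eef_pos: [0.5894, 0.2738, 0.0245]
ee_rot: [-3.141, -0.001, -0.188]
force: [-1.9, -0.1, 5.3]
width: 0.021
gripper_force: 25.0
```

>>> move_arm([
  {"translation":[0,0,0],"rot":[0,0,0],"hand":0.6},
  {"translation":[0,0,0],"rot":[0,0,0],"hand":0.6},
  {"translation":[0,0,0],"rot":[0,0,0],"hand":0.6},
  {"translation":[0,0,0],"rot":[0,0,0],"hand":0.6},
  {"translation":[0,0,-2],"rot":[0,0,0],"hand":0.6},
  {"translation":[0,0,-5],"rot":[0,0,0],"hand":0.6},
  {"translation":[0,0,-9],"rot":[0,0,0],"hand":0.6},
  {"translation":[0,0,-13],"rot":[0,0,0],"hand":0.6},
])

```text
t: 24.65
eef_pos: [0.5884, 0.273, 0.154]
ee_rot: [3.139, 0.002, -0.188]
force: [1.2, 1.0, 0.0]
width: 0.0347
gripper_force: 0.0
```

>>> move_arm([
  {"translation":[-6,12,-6],"rot":[0,0,0],"hand":0.6},
  {"translation":[-6,12,-6],"rot":[0,0,0],"hand":0.6},
  {"translation":[-6,12,-6],"rot":[0,0,0],"hand":0.6},
  {"translation":[-6,20,-6],"rot":[0,0,0],"hand":0.6},
  {"translation":[-6,20,-6],"rot":[0,0,0],"hand":0.6},
  {"translation":[-6,20,-6],"rot":[0,0,0],"hand":0.6},
  {"translation":[-6,20,-6],"rot":[0,0,0],"hand":0.6},
  {"translation":[-6,20,-6],"rot":[0,0,0],"hand":0.6},
])

```text
t: 25.32
eef_pos: [0.4927, 0.0876, 0.2142]
ee_rot: [-3.141, -0.001, -0.19]
force: [0.1, 0.4, -0.1]
width: 0.0348
gripper_force: 0.0
```

```bash
python3 - <<'E'
from h import *
for n in('top','scene'):
    im,d=grab(n); P=cloud(n,d); 
    cv2.imwrite(f'pics/{n}9.png',cv2.cvtColor(im,cv2.COLOR_RGB2BGR))
    for l in 'graver_long spool_small graver_short jar_low jar_tall spool_big tin swab_cup'.split():
        for r in arm.pinpoint(l,n):
            w=world(n,r['point']); 
            if l!='jar_low' or w[1]<-.2: print(l,n,round(r['p'],2),w.round(3))
i=cv2.imread('pics/scene9.png'); a=cv2.resize(i[90:180,250:390],(700,450)); cv2.imwrite('pics/e1.png',a)
E
```

```text
graver_long top 0.72 [0.56  0.279 0.005]
spool_small top 0.72 [0.574 0.361 0.004]
graver_short top 0.72 [ 0.538 -0.301  0.004]
graver_short top 0.53 [ 0.607 -0.306  0.007]
jar_low top 0.65 [ 0.606 -0.306  0.006]
jar_tall top 0.51 [0.565 0.094 0.001]
jar_tall top 0.16 [ 0.761 -0.133  0.001]
spool_big top 0.62 [ 0.644 -0.082  0.006]
spool_big top 0.37 [ 0.54  -0.306  0.003]
tin top 0.95 [0.759 0.135 0.003]
swab_cup top 0.93 [ 0.762 -0.135  0.003]
graver_long scene 0.85 [0.563 0.274 0.004]
graver_long scene 0.69 [ 0.545 -0.302  0.003]
spool_small scene 0.62 [0.579 0.354 0.005]
graver_short scene 0.89 [ 0.544 -0.302  0.003]
jar_low scene 0.96 [ 0.609 -0.307  0.003]
jar_tall scene 0.69 [ 0.572 -0.3   -0.001]
jar_tall scene 0.67 [0.56  0.094 0.001]
spool_big scene 0.89 [ 0.648 -0.083 -0.003]
tin scene 0.28 [0.577 0.359 0.007]
swab_cup scene 0.82 [ 0.754 -0.133  0.006]
swab_cup scene 0.5 [ 0.65  -0.087 -0.002]
swab_cup scene 0.21 [0.558 0.277 0.006]
```

View pics/scene9.png

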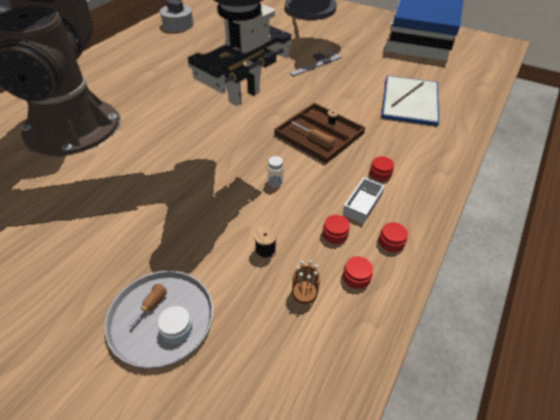

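View pics/e1.png

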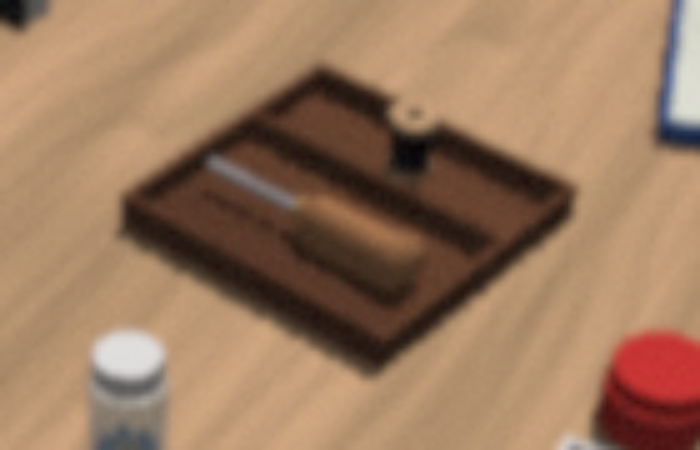

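The long graver lies flat in the wide compartment at (320,220) in the tray crop, and the spool stands in the narrow one at (412,140). In the full view, the dish holds the short graver at (150,302) and the jar at (173,323). The four items to be left are in place and the gripper is clear.

```bash
python3 -c "
from station import arm; print(arm.job_done())"
```

```text
the job is handed in; nothing more can be done
None
```

Both kits are made up and the job is handed in: long graver and small spool in the tray, short graver and low jar in the dish, the other four left in place as far as the final pictures show; no verdict came back.

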